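# Stopper the open fluid jug

## Task

The blue fluid jug on the bench has been left open. Set the red tapered stopper into its neck, fully home and upright with the flange resting on the rim; lower it in rather than dropping it, and leave the grey jug's black stopper and the other things on the bench where they are.

Things in the scene. Friction and masses are not known exactly. Their poses are not given: they have to be found in the camera images.
- red_stopper_center (a point): Red plastic stopper, upright on its foot on the bench, loose, 60 to 130 g, 85 mm tall. From the foot up: round tapered plug 38 mm long (diameter 32 mm at the foot, 40 mm at the top), flange 56 mm across and 5 mm thick, round grip knob 30 mm in diameter and 42 mm tall. This point: on its axis, half-way up, 42.5 mm above the foot, 21.5 mm below the middle of the knob; z up.
- red_stopper_seat (a point): Centre of the underside of the red stopper's flange, on its axis, 38 mm above its foot, 26 mm below the middle of its knob; it meets the centre of the jug's mouth when the stopper is home. z runs from foot to knob.
- red_stopper: The same red stopper; origin at the centre of its foot, z up to the knob.
- blue_jug_mouth (a point): Centre of the blue jug's open mouth, level with the rim, 150 mm above the bench; z up along the neck. The bore (44 mm) leaves the stopper 2 mm all round under its flange and 6 mm at its foot.
- blue_jug: Blue fluid jug, open. 150 mm along its x, 110 mm along its y; shoulder 105 mm above the bench. The white round neck (outer diameter 54 mm, bore 44 mm, 44 mm deep) stands 35 mm towards -x from the middle and rises to 150 mm. A carrying handle across the +x half of the top reaches 135 mm. Fixed. Origin: centre of the underside, z up.
- grey_jug: Grey fluid jug of the same shape, already closed with the black stopper. 150 mm along its x, 110 mm along its y; shoulder 105 mm above the bench. The white round neck (outer diameter 54 mm, bore 44 mm, 44 mm deep) stands 35 mm towards -x from the middle and rises to 150 mm. A carrying handle across the +x half of the top reaches 135 mm. Fixed. Origin: centre of the underside, z up.
- black_stopper_center (a point): Black stopper of the same shape as the red one, seated in the grey jug's neck, loose; its knob reaches 197 mm above the bench. This point is half-way up on its axis.
- spray_can_center (a point): Aerosol can standing on the bench, 66 mm in diameter, about 170 mm tall, loose; this point is half-way up on its axis.
- wrench_grip (a point): Steel wrench, 190 mm long, lying on the bench, loose; this point is on its handle, x along it.
- clamp_ring_center (a point): Steel clamp ring, 90 mm outer diameter, 16 mm tall, lying flat on the bench, loose; this point is its centre.
- carton: Cardboard carton 160 x 130 x 90 mm tall, fixed on the bench; origin at the centre of its underside.
Not all that is in view belongs to the job. Several things have the shape of the red_stopper; the one meant has the colours described above.

How it is judged:
By the outcome, as a careful person would: the job done as asked, in the order asked, and still so for the second after the job is handed in, with the robot touching nothing.
It also fails if it takes over 42 s, if anything falls off the work surface, if the arm or the gripper's body presses on something with over 40 N, if the wrist force passes 120 N, or if a joint passes its speed limit or range.

## Robot

A 6-joint arm with a two-finger parallel gripper is mounted at the origin on the work surface. World frame = base frame: x ahead of the robot, y to its left, z up, the work surface at z = 0. Lengths are in mm, angles in rad, forces in N, time in s.
With the tool pointing down it reaches from about 375 to 925 mm from the base axis. Payload 5.7 kg.
Tool frame: the origin (TCP) lies on the centre line of the jaws, within the pads' length; the fingertips stand 14 mm ahead of it and the grasp point (between the pads) lies 5 mm behind it; z points along the fingers, y is the line along which they close (so a half turn about z gives the same grasp; the last joint's range is limited). The gripper opens to 85 mm and grips with 20 to 120 N. Pads are 22 mm wide; open, the fingers measure 114 mm over their backs; the gripper's body (76 mm by 85 mm) begins 54 mm behind the grasp point. The pads swing forward as they close: fully open they stand 13 mm farther back than shut.
Start: joints at [-1.422, 0.359, 1.51, -0, 1.272, -0.115], TCP at [156.437, -579.217, 245.267] pointing down, gripper open.
Joint ranges: [-2.97, 2.97], [-1.01, 2.36], [0.21, 2.38], [-0.96, 4.11], [0.2, 2.71], [-2.98, 2.98]. Speed limits (rad/s): [2.39, 2.39, 3.14, 3.14, 3.14, 3.14].

## Interface

Orientations are given as a unit quaternion [x, y, z, w].
In Python, from bench import ctrl, camera, camera_model gives the robot as it stands.
- The arm moves only by the shell command python3 -m pendant 'ROWS' [FORCE]. ROWS is JSON, one flat list of numbers, 7 for each row, row after row: the finger opening in m, from 0 to 0.0854, then the shift along the tool's x, y, z in m, then the turn, a rotation vector about the tool's x, y, z in degrees. A call has exactly 5 rows; each row is the pose to reach, as a shift and turn from the pose commanded when the call began, along the tool's axes at that moment; what a row does not reach only later rows make up. A row lasts 1/12 s, in which the tool goes at most 41.7 mm and 7.16 degrees, less where a joint would pass 70% of its speed; a pose out of reach is approached as far as the arm can. A call with a gripper value outside its range is refused whole. The fingers move at their own pace and stop on an object; FORCE is the grip in N (left out, the last holds). Time passes only in rows, so rows that repeat a pose let the fingers close, or fill a call up. It gives the time, the measured TCP pose, the force, the opening and the grip force at its end, in the units of the state.
- ctrl.observe(): the state, without advancing time (a new reading comes with each control period).
- camera(name): name is "side" or "top" or "wrist"; returns (picture, depth): 384x512x3 uint8, red, green, blue; 384x512 float32, mm along the optical axis (not along the pixel's ray), 0 where there is no reading.
- camera_model(name): a dict with "mtx" (3x3 intrinsics, pixels), "distortion" ([k1, k2, p1, p2, k3] as OpenCV has them; the pictures are not rectified), "R" (3x3) and "t" (3): a world point X has camera coordinates R X + t. Camera axes: x right, y down, z forward; pixel columns grow to the right and rows downward; lengths in mm; the calibration is good to about 2 mm. A picture is of the moment at which its call begins: read the wrist's pose just before it. camera_model takes no time and is no camera call; for the wrist camera it gives the pose at the moment of the call.
- ctrl.sign_off(): hands the job in; it is judged then, once.
The state is a dict: "time": time; "joint_positions": joint angles; "joint_velocities": joint speeds; "tau": joint torques, N m; "ee_pos": TCP position; "tcp_rot": TCP orientation; "wrist_force": force on the tool from outside, world axes, zero at the start; "moment": the same for the moment, N m; "width": finger opening in mm; "finger_force": force on a finger pad.
Only numpy, scipy, OpenCV 4.12 (cv2) and the standard library are available. Lean on these libraries where they do the work, as an engineer would, in place of code of your own. Each camera call takes 0.05 s, during which the arm holds its last target. There are 200 camera calls.

## Working session

There is one attempt and no reset: what is moved stays moved. The work goes in short steps, Python scripts to look and compute and a shell command to move; the robot and the scene stay as the last step left them, time stands still between calls to the robot, and variables do not carry over. Pictures are saved under pics/ and viewed, at most 10 in all, crops included, and the job is handed in when it is done.

```bash
mkdir -p pics; cat > h.py <<'E'
import numpy as np, cv2
from bench import ctrl, camera, camera_model
def ray(m,u,v):
    p=cv2.undistortPoints(np.array([[[u,v]]],float),np.array(m["mtx"],float),np.array(m["distortion"],float))[0,0]
    R=np.array(m["R"]);t=np.array(m["t"]).ravel()
    return -R.T@t, R.T@np.array([p[0],p[1],1.])
def onplane(m,u,v,z):
    c,d=ray(m,u,v); return c+d*(z-c[2])/d[2]
def depthpt(m,u,v,dep):
    c,d=ray(m,u,v); return c+d*dep
E
python3 - <<'E'
from h import *
for n in("top","side"):
    p,d=camera(n); np.savez(n+".npz",p=p,d=d); cv2.imwrite(f"pics/{n}1.png",p[:,:,::-1])
    m=camera_model(n); print(n,np.round(-np.array(m["R"]).T@np.array(m["t"]).ravel()),np.round(m["R"],2).tolist())
s=ctrl.observe();print(s["time"],s["tcp_rot"],s["wrist_force"],s["width"])
E
```

```text
top [ 376.   24. 1497.] [[0.0, -1.0, 0.02], [-1.0, -0.01, -0.1], [0.1, -0.02, -1.0]]
side [-91. 837. 947.] [[-0.81, -0.58, -0.02], [-0.35, 0.52, -0.78], [0.46, -0.63, -0.63]]
0.1 [ 9.91311210e-01  1.31534745e-01 -1.15747576e-05 -8.34578616e-04] [-0.46606245  0.08984599 -0.04055412] 85.37337556865684
```

View pics/top1.png

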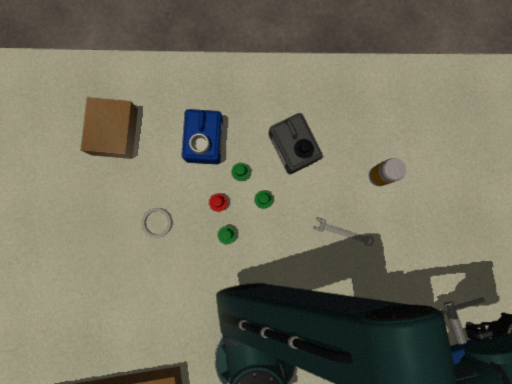

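View pics/side1.png

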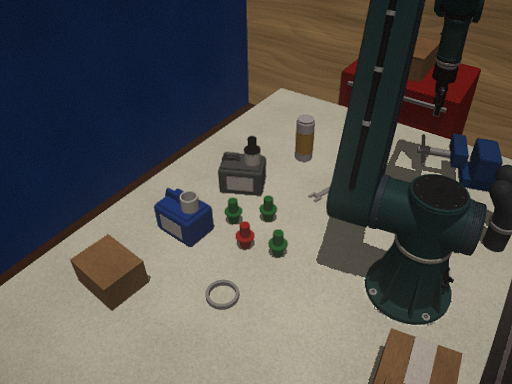

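Top picture: candidates are red (218,203) and green (241,172), (264,199), (228,235). The black one at (304,148) is in the grey jug. The description fits only the red one. The open neck of the blue jug is at (200,143). Next I measure these and make a close crop to check.

```bash
python3 - <<'E'
from h import *
T=np.load("top.npz");S=np.load("side.npz");mt=camera_model("top");ms=camera_model("side")
def blobs(p,lo,hi,amin=30,lo2=None):
    h=cv2.cvtColor(p,cv2.COLOR_RGB2HSV); k=cv2.inRange(h,lo,hi)
    n,l,s,c=cv2.connectedComponentsWithStats(k); return [(c[i],s[i],l==i) for i in range(1,n) if s[i,4]>=amin]
for name,lo,hi in(("red",(0,150,60),(6,255,255)),("green",(50,120,30),(75,255,255))):
  for vn,Q,m in(("top",T,mt),("side",S,ms)):
    for c,s,k in blobs(Q["p"],lo,hi):
        if s[4]>600: continue
        ys,xs=np.nonzero(k); d=Q["d"][ys,xs]; 
        P=np.array([depthpt(m,x,y,q) for x,y,q in zip(xs,ys,d) if q>0])
        kn=P[P[:,2]>76]; fl=P[(P[:,2]>36)&(P[:,2]<50)]
        print(name,vn,c.round(1),s[:5],"zmax",P[:,2].max().round(1),"knobtop",kn.mean(0).round(1) if len(kn) else None,len(kn),"flange mid",((fl.max(0)+fl.min(0))/2).round(1) if len(fl) else None)
# neck
for vn,Q,m in(("top",T,mt),("side",S,ms)):
    p=Q["p"];h=cv2.cvtColor(p,cv2.COLOR_RGB2HSV)
    P=[];
    u0,v0=((200,143) if vn=="top" else (189,202))
    for v in range(v0-18,v0+19):
        for u in range(u0-18,u0+19):
            if Q["d"][v,u]>0:
                q=depthpt(m,u,v,Q["d"][v,u])
                if 140<q[2]<160 and h[v,u,1]<100: P.append(q)
    P=np.array(P);print(vn,len(P),P.mean(0).round(1),((P.max(0)+P.min(0))/2).round(1),(P.max(0)-P.min(0)).round(1))
    x,y,w,hh=u0-18,v0-18,37,37
    print([int(a) for a in h[v0,u0-15:u0+16,1]],[int(a) for a in p[v0,u0-15:u0+16,0]])
a=cv2.resize(T["p"][120:250,175:285],None,fx=4,fy=4,interpolation=2)
b=cv2.resize(S["p"][180:270,150:300],None,fx=2.4,fy=2.4,interpolation=2)
o=np.zeros((560,800,3),np.uint8);o[:a.shape[0],:a.shape[1]]=a;o[:b.shape[0],440:440+b.shape[1]]=b;cv2.imwrite("pics/crop1.png",o[:,:,::-1])
E
```

```text
red top [217.7 202.1] [209 194  19  18 257] zmax 93.6 knobtop [465.8 117.4  85.4] 82 flange mid [464.9 117.1  43.1]
red side [350.7  68.5] [342  59  16  17 132] zmax 583.4 knobtop [244.4 -15.8 582.3] 3 flange mid [  713.6 -1177.1    43.7]
red side [423.2  84.4] [406  65  30  33 473] zmax 507.4 knobtop [ 170.  -359.4  416.9] 2 flange mid [  352.7 -1265.5    43.7]
red side [343.   92.3] [339  76   9  31 118] zmax 27.7 knobtop None 0 flange mid None
red side [244.4 234.3] [236 222  18  27 286] zmax 90.3 knobtop [462.2 120.7  85. ] 69 flange mid [463.6 120.5  43.3]
green top [240.2 171.3] [232 163  17  17 235] zmax 93.2 knobtop [559.8  51.1  85.3] 82 flange mid [560.7  50.2  43. ]
green top [263.3 199.1] [255 191  18  17 237] zmax 94.3 knobtop [475.  -19.2  85.3] 79 flange mid [475.9 -20.   43.6]
green top [226.6 234.6] [218 226  18  18 245] zmax 94.1 knobtop [369.   90.5  85.4] 82 flange mid [369.   89.   43.4]
green side [267.7 198.5] [264 196   8   6  36] zmax 86.4 knobtop [475.2 -19.5  83.7] 36 flange mid None
green side [232.4 200.7] [229 198   8   6  36] zmax 89.0 knobtop [557.8  5
[... 417 characters left out ...]
e mid [365.7  93.   44.8]
top 118 [627.7 166.9 149.3] [628.5 167.1 149.3] [53.8 51.3 17.2]
[218, 220, 212, 160, 14, 30, 39, 45, 49, 34, 46, 40, 38, 37, 37, 38, 37, 36, 40, 39, 39, 38, 39, 31, 61, 201, 230, 215, 219, 213, 224] [15, 15, 19, 42, 125, 137, 92, 63, 68, 76, 88, 146, 170, 172, 173, 173, 172, 172, 174, 172, 171, 167, 150, 99, 38, 10, 5, 14, 15, 17, 10]
side 142 [624.5 168.4 147. ] [626.4 167.3 147.4] [54.6 55.2 14.8]
[169, 167, 173, 150, 161, 147, 28, 44, 33, 35, 35, 36, 34, 33, 35, 30, 33, 38, 31, 32, 36, 37, 30, 40, 16, 172, 180, 178, 167, 116, 14] [35, 37, 33, 31, 27, 35, 64, 93, 93, 109, 117, 134, 141, 141, 139, 136, 125, 106, 91, 96, 92, 90, 86, 82, 63, 28, 30, 31, 36, 55, 106]
```

View pics/crop1.png

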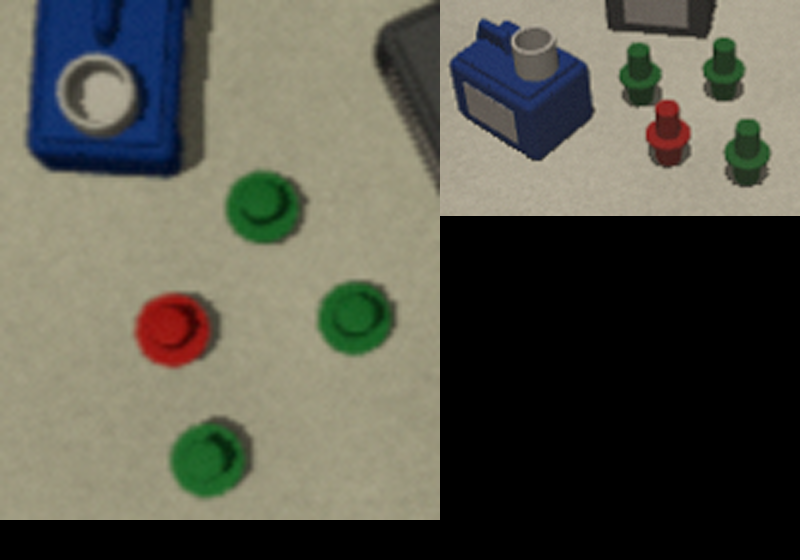

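The close crop shows one red stopper at top (218,203), upright with knob, flange and taper visible in the side inset; the other three are green. It stands at about (464.5, 118.5) and the jug mouth is at about (627.5, 167.2). Tool yaw is 15°, which clears the neighbours, so I keep that orientation.

```bash
python3 -m pendant '[0.0854,0.033,-0.024,-0.004,0,0,0, 0.0854,0.066,-0.048,-0.008,0,0,0, 0.0854,0.099,-0.072,-0.012,0,0,0, 0.0854,0.132,-0.096,-0.016,0,0,0, 0.0854,0.165,-0.12,-0.02,0,0,0]'
```

```text
time: 0.52
ee_pos: [285.0, -418.5, 265.0]
tcp_rot: [0.991, 0.131, -0.0, -0.0]
wrist_force: [1.0, 0.6, 0.0]
width: 85.6
finger_force: 0.0
```

```bash
python3 -m pendant '[0.0854,0.033,-0.024,0,0,0,0, 0.0854,0.066,-0.048,0,0,0,0, 0.0854,0.099,-0.072,0,0,0,0, 0.0854,0.132,-0.096,0,0,0,0, 0.0854,0.165,-0.12,0,0,0,0]'
python3 -m pendant '[0.0854,0.015,-0.035,0,0,0,0, 0.0854,0.03,-0.07,0,0,0,0, 0.0854,0.045,-0.105,0,0,0,0, 0.0854,0.06,-0.14,0,0,0,0, 0.0854,0.075,-0.175,0,0,0,0]'
python3 -m pendant '[0.0854,0.015,-0.035,0,0,0,0, 0.0854,0.03,-0.07,0,0,0,0, 0.0854,0.045,-0.105,0,0,0,0, 0.0854,0.06,-0.14,0,0,0,0, 0.0854,0.075,-0.175,0,0,0,0]'
python3 - <<'E'
from h import *
p,d=camera("wrist");m=camera_model("wrist");s=ctrl.observe()
cv2.imwrite("pics/w1.png",p[:,:,::-1])
h=cv2.cvtColor(p,cv2.COLOR_RGB2HSV);k=cv2.inRange(h,(0,150,50),(6,255,255))|cv2.inRange(h,(174,150,50),(180,255,255))
n,l,st,c=cv2.connectedComponentsWithStats(k);i=1+st[1:,4].argmax();ys,xs=np.nonzero(l==i)
P=np.array([depthpt(m,x,y,d[y,x]) for x,y in zip(xs,ys) if d[y,x]>0])
kn=P[P[:,2]>80];fl=P[(P[:,2]>38)&(P[:,2]<48)]
print(s["ee_pos"],s["time"],st[i],c[i]);print(np.median(P[:,2]))
print("knob",len(kn),kn.mean(0),((kn.max(0)+kn.min(0))/2),(kn.max(0)-kn.min(0)))
if len(fl):print("fl",(fl.max(0)+fl.min(0))/2,fl.max(0)-fl.min(0))
E
```

```text
time: 0.93
ee_pos: [413.1, -259.6, 265.2]
tcp_rot: [0.991, 0.131, -0.0, -0.0]
wrist_force: [0.3, -0.8, 0.1]
width: 85.5
finger_force: 0.0
time: 1.35
ee_pos: [438.8, -71.0, 265.1]
tcp_rot: [0.991, 0.131, -0.0, -0.0]
wrist_force: [0.1, -0.1, -1.0]
width: 85.5
finger_force: 0.0
time: 1.77
ee_pos: [465.5, 117.5, 265.2]
tcp_rot: [0.991, 0.132, -0.0, -0.0]
wrist_force: [0.3, -0.2, -0.3]
width: 85.5
finger_force: 0.0
[466.53583857 123.65591331 265.38126863] 1.8167 [237 153  41  32 548] [254.7919708  173.03649635]
83.23535141961321
knob 313 [465.10222408 120.35174308  84.13937811] [467.91762416 121.12879331  83.63038449] [27.0203869  28.70974409  5.51906719]
fl [459.66675837 121.21697852  42.05915544] [35.38813322 51.33381019  3.81140688]
```

View pics/w1.png

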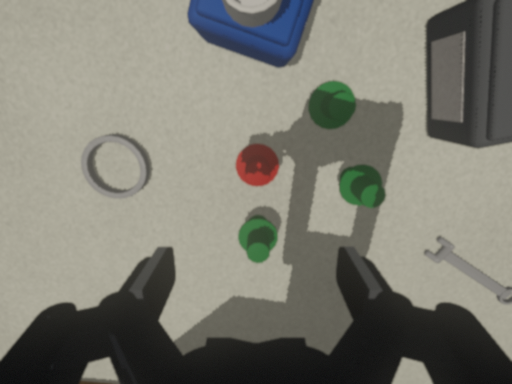

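The wrist picture shows the red stopper at (257,165) between the green ones, with the jug neck at (252,5). The arm was still settling, so I measure again at rest.

```bash
cat > red.py <<'E'
from h import *
def red(zt=85,tag=None):
    camera("wrist")
    m=camera_model("wrist");s=ctrl.observe();p,d=camera("wrist")
    if tag: cv2.imwrite(f"pics/{tag}.png",p[:,:,::-1])
    h=cv2.cvtColor(p,cv2.COLOR_RGB2HSV);k=cv2.inRange(h,(0,120,35),(8,255,255))|cv2.inRange(h,(172,120,35),(180,255,255))
    n,l,st,c=cv2.connectedComponentsWithStats(k);i=1+st[1:,4].argmax();l=(l==i)
    ys,xs=np.nonzero(l)
    P=np.array([depthpt(m,x,y,d[y,x]) for x,y in zip(xs,ys) if d[y,x]>0])
    e=s["ee_pos"];print("t",s["time"],"ee",np.round(e,1),"n",len(P))
    for nm,Q in(("knobtop",P[abs(P[:,2]-zt)<4]),("flange",P[abs(P[:,2]-zt+42)<4])):
        if len(Q)>20:
            c,r=cv2.minEnclosingCircle(Q[:,:2].astype(np.float32));print(nm,len(Q),Q.mean(0).round(1),"circ",np.round(c,1),round(r,1))
    return m,s,p,d
E
python3 -c "
from red import *
red()"
```

```text
t 1.8667 ee [466.2 120.4 265.2] n 1323
knobtop 509 [467.3 114.   83.9] circ [466.7 113.9] 14.7
flange 681 [472.6 115.8  42.1] circ [466.  113.8] 26.7
```

```bash
python3 -m pendant '[0.0854,0,0,0,0,0,0, 0.0854,0,0,0,0,0,0, 0.0854,0,0,0,0,0,0, 0.0854,0,0,0,0,0,0, 0.0854,0,0,0,0,0,0]'; python3 -c "
from red import *
red();red()"
```

```text
time: 2.33
ee_pos: [466.0, 114.5, 265.4]
tcp_rot: [0.991, 0.131, -0.0, -0.0]
wrist_force: [-0.5, -0.3, 0.1]
width: 85.6
finger_force: 0.0
t 2.3833 ee [466.  114.7 265.4] n 1329
knobtop 511 [467.3 114.   83.9] circ [466.6 113.9] 14.8
flange 684 [472.8 115.6  42.1] circ [466.4 113.5] 26.9
t 2.4833 ee [466.  115.  265.4] n 1331
knobtop 505 [467.3 114.   83.9] circ [466.8 114. ] 14.8
flange 694 [472.6 115.4  42.1] circ [466.3 113.6] 26.8
```

```bash
python3 -m pendant '[0.0854,0,0,0.036,0,0,0, 0.0854,0,0,0.072,0,0,0, 0.0854,0,0,0.108,0,0,0, 0.0854,0,0,0.135,0,0,0, 0.0854,0,0,0.15,0,0,0]'; python3 -c "
from red import *
red();red(tag='w2')"
```

```text
time: 2.95
ee_pos: [464.0, 115.2, 112.4]
tcp_rot: [0.991, 0.131, -0.002, -0.0]
wrist_force: [-0.8, 0.8, -0.4]
width: 85.4
finger_force: 0.0
t 3.0 ee [463.  115.1 111. ] n 4310
knobtop 1572 [467.9 114.3  84. ] circ [467.5 113.9] 14.6
flange 1998 [475.4 116.2  42.1] circ [466.5 114.3] 27.6
t 3.1 ee [465.1 115.4 114.5] n 4129
knobtop 1520 [467.9 114.3  83.9] circ [466.8 114.2] 15.0
flange 1895 [475.4 116.1  42.2] circ [466.9 114.1] 27.4
```

View pics/w2.png

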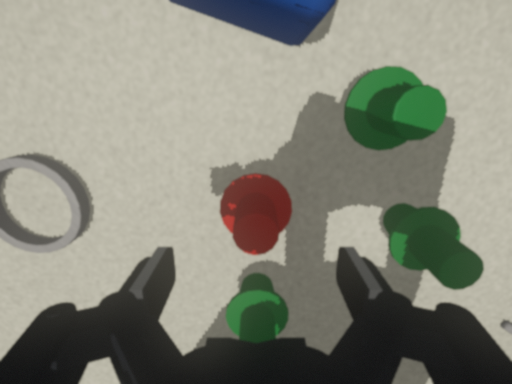

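The red stopper is at (257,212), roughly centred between the fingers. I descend to the knob and close.

```bash
python3 -m pendant '[0.0854,0.001,0.001,0.012,0,0,0, 0.0854,0.001,0.001,0.024,0,0,0, 0.0854,0.001,0.001,0.036,0,0,0, 0.0854,0.001,0.001,0.045,0,0,0, 0.0854,0.001,0.001,0.05,0,0,0]'; python3 -m pendant '[0.07,0,0,0,0,0,0, 0.06,0,0,0,0,0,0, 0.05,0,0,0,0,0,0, 0.044,0,0,0,0,0,0, 0.04,0,0,0,0,0,0]' 45;python3 -m pendant '[0.035,0,0,0,0,0,0, 0.03,0,0,0,0,0,0, 0.02,0,0,0,0,0,0, 0.02,0,0,0,0,0,0, 0.02,0,0,0,0,0,0]' 45
```

```text
time: 3.57
ee_pos: [468.1, 114.9, 65.8]
tcp_rot: [0.991, 0.132, 0.001, -0.0]
wrist_force: [-0.3, -0.1, 0.1]
width: 85.6
finger_force: 0.0
time: 3.98
ee_pos: [467.6, 114.9, 65.8]
tcp_rot: [0.991, 0.132, 0.001, -0.0]
wrist_force: [-0.2, 0.1, -0.1]
width: 39.9
finger_force: 0.0
time: 4.4
ee_pos: [467.4, 115.1, 65.7]
tcp_rot: [0.991, 0.131, 0.0, -0.0]
wrist_force: [-1.0, 2.1, 5.7]
width: 28.9
finger_force: 44.1
```

```bash
python3 -m pendant '[0.02,0,0,-0.02,0,0,0, 0.02,0,0,-0.055,0,0,0, 0.02,0,0,-0.095,0,0,0, 0.02,0,0,-0.135,0,0,0, 0.02,0,0,-0.17,0,0,0]' 45; python3 -m pendant '[0.02,0.016,-0.003,-0.01,0,0,0, 0.02,0.038,-0.007,-0.02,0,0,0, 0.02,0.06,-0.012,-0.02,0,0,0, 0.02,0.08,-0.018,-0.02,0,0,0, 0.02,0.09,-0.02,-0.02,0,0,0]'; python3 -m pendant '[0.02,0,0,0,0,0,0, 0.02,0,0,0,0,0,0, 0.02,0,0,0,0,0,0, 0.02,0,0,0,0,0,0, 0.02,0,0,0,0,0,0]'
cat > neck.py <<'E'
from h import *
def neck(name,tag=None):
    m=camera_model(name);s=ctrl.observe();p,d=camera(name)
    if tag: cv2.imwrite(f"pics/{tag}.png",p[:,:,::-1])
    v,u=np.nonzero(d>0)
    q=cv2.undistortPoints(np.stack([u,v],1).astype(float)[:,None],np.array(m["mtx"],float),np.array(m["distortion"],float))[:,0]
    C=np.c_[q,np.ones(len(q))]*d[v,u][:,None]
    P=(C-np.array(m["t"]).ravel())@np.array(m["R"])
    sat=cv2.cvtColor(p,cv2.COLOR_RGB2HSV)[v,u,1]
    k=(abs(P[:,2]-149)<4)&(np.hypot(P[:,0]-627,P[:,1]-166)<36)&(sat<90)
    Q=P[k];c,r=cv2.minEnclosingCircle(Q[:,:2].astype(np.float32))
    A=np.c_[2*Q[:,:2],np.ones(len(Q))];f=np.linalg.lstsq(A,(Q[:,:2]**2).sum(1),rcond=None)[0]
    print(name,"t",round(s["time"],2),"ee",np.round(s["ee_pos"],1),"n",len(Q),"z",np.median(Q[:,2]).round(1),"circ",np.round(c,1),round(r,1),"fit",f[:2].round(1))
    return m,s,p,P,sat
E
python3 - <<'E'
from neck import *
neck("wrist","w3");_,_,p,P,_=neck("side");neck("top")
h=cv2.cvtColor(p,cv2.COLOR_RGB2HSV)
cv2.imwrite("pics/s3.png",cv2.resize(p[130:280,130:330],None,fx=4,fy=4,interpolation=2)[:,:,::-1])
s=ctrl.observe();print(s["wrist_force"],s["width"],s["finger_force"])
E
```

```text
time: 4.82
ee_pos: [466.9, 114.6, 237.4]
tcp_rot: [0.991, 0.132, 0.0, 0.0]
wrist_force: [1.5, 0.0, -1.5]
width: 28.9
finger_force: 44.6
time: 5.23
ee_pos: [550.8, 158.5, 255.3]
tcp_rot: [0.991, 0.132, 0.001, -0.0]
wrist_force: [0.7, -0.5, -1.5]
width: 28.9
finger_force: 44.6
time: 5.65
ee_pos: [547.9, 157.1, 255.2]
tcp_rot: [0.991, 0.131, -0.0, 0.0]
wrist_force: [0.7, 0.5, -1.6]
width: 28.8
finger_force: 44.6
wrist t 5.65 ee [547.9 157.1 255.2] n 1298 z 149.0 circ [628.4 163. ] 26.8 fit [628.1 163.1]
side t 5.7 ee [548.1 157.2 255.3] n 95 z 149.0 circ [624.6 165.1] 28.6 fit [625.8 166.9]
top t 5.75 ee [548.3 157.3 255.4] n 0 z nan circ [0. 0.] 0.0 fit [0. 0.]
[ 0.64383177 -0.40549138 -0.32867784] 28.75062271802037 44.593146443367004
  return _methods._mean(a, axis=axis, dtype=dtype,
  ret = ret.dtype.type(ret / rcount)
```

View pics/w3.png

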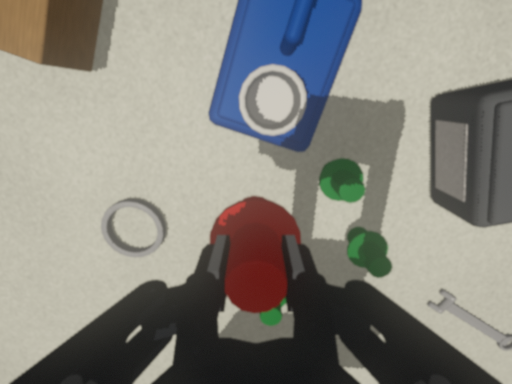

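View pics/s3.png

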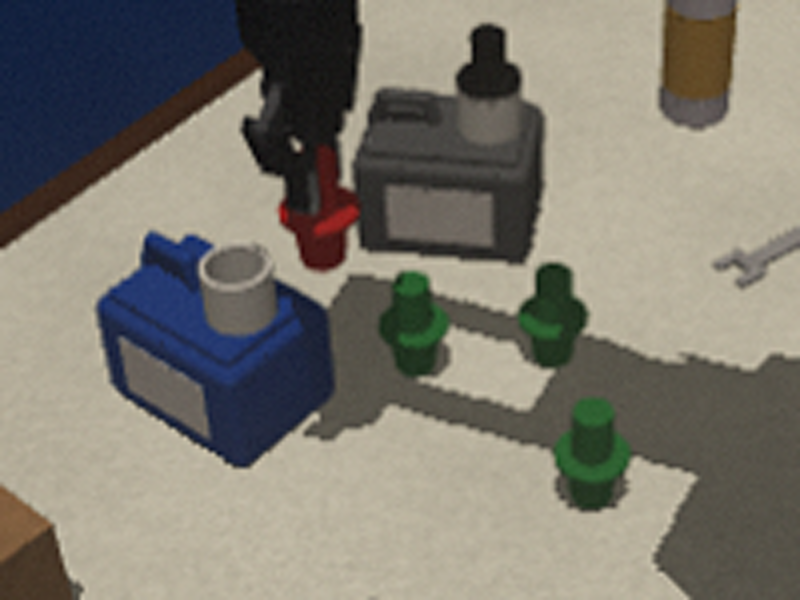

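The wrist view shows the stopper held at (256,270) with the jug mouth at (273,100). The side view shows the stopper hanging nearly upright. Now I measure its offset and tilt in the gripper.

```bash
cat > held.py <<'E'
from h import *
def cloud(name):
    m=camera_model(name);s=ctrl.observe();p,d=camera(name)
    v,u=np.nonzero(d>0)
    q=cv2.undistortPoints(np.stack([u,v],1).astype(float)[:,None],np.array(m["mtx"],float),np.array(m["distortion"],float))[:,0]
    P=(np.c_[q,np.ones(len(q))]*d[v,u][:,None]-np.array(m["t"]).ravel())@np.array(m["R"])
    h=cv2.cvtColor(p,cv2.COLOR_RGB2HSV)[v,u].astype(int)
    e=np.array(s["ee_pos"]);k=((h[:,0]<9)|(h[:,0]>171))&(h[:,1]>120)&(h[:,2]>35)&(np.hypot(*(P[:,:2]-e[:2]).T)<45)
    return e,P[k]-e
def plane(Q):
    a=np.linalg.lstsq(np.c_[Q[:,:2],np.ones(len(Q))],Q[:,2],rcond=None)[0];r=abs(Q[:,2]-np.c_[Q[:,:2],np.ones(len(Q))]@a);return a,r
E
python3 - <<'E'
from held import *
for n in("wrist","side"):
    e,P=cloud(n);print(n,e.round(1),len(P),np.histogram(P[:,2],np.arange(-70,35,5)))
    for nm,z,R in(("knobtop",19.3,14),("flangetop",-22.7,29)):
        Q=P[abs(P[:,2]-z)<3.5]
        if len(Q)<30: continue
        a,r=plane(Q);Q=Q[r<1.5];a,r=plane(Q);c,rr=cv2.minEnclosingCircle(Q[:,:2].astype(np.float32))
        print(nm,len(Q),"slope deg",np.degrees(a[:2]).round(2),"z",Q[:,2].mean().round(1),"rel c",np.round(c,1),round(rr,1),"x",Q[:,0].min().round(1),Q[:,0].max().round(1),"y",Q[:,1].min().round(1),Q[:,1].max().round(1))
    Q=P[(P[:,2]<-31)]
    if len(Q)>50: # cone: normals
        from scipy.optimize import least_squares
        f=lambda x:np.hypot(Q[:,0]-x[0]-x[2]*(Q[:,2]+45),Q[:,1]-x[1]-x[3]*(Q[:,2]+45))-(16+4*(Q[:,2]+65.7)/38)
        o=least_squares(f,[0,0,0,0],loss="soft_l1");print("plug axis at z-45",o.x[:2].round(1),"tilt deg",np.degrees(o.x[2:]).round(1),"res",abs(o.fun).mean().round(2),len(Q))
E
```

```text
wrist [548.5 157.3 255.5] 6597 (array([   0,    0,    0,    0,    0,    0,    0,    0,   42, 2055,  177,
        204,  207,  242,  272,  296,  315, 2779,    8,    0]), array([-70, -65, -60, -55, -50, -45, -40, -35, -30, -25, -20, -15, -10,
        -5,   0,   5,  10,  15,  20,  25,  30]))
knobtop 2628 slope deg [-0.81  0.41] z 18.4 rel c [-0.4 -2.2] 15.1 x -15.0 14.3 y -17.2 12.9
flangetop 2004 slope deg [-0.37  0.41] z -23.6 rel c [ 1.1 -1.5] 26.5 x -6.6 26.8 y -27.5 24.8
side [548.6 157.4 255.5] 286 (array([  0,   3,  15,  15,   9,  16,  16,   1,  15, 108,  11,   6,   9,
        10,   4,   7,   6,  25,  10,   0]), array([-70, -65, -60, -55, -50, -45, -40, -35, -30, -25, -20, -15, -10,
        -5,   0,   5,  10,  15,  20,  25,  30]))
knobtop 20 slope deg [-2.39 -3.34] z 18.7 rel c [-5.3 -1.4] 15.1 x -18.1 3.7 y -13.9 11.1
flangetop 73 slope deg [-0.87  0.29] z -22.9 rel c [-4.8  2.6] 26.9 x -30.1 19.5 y -24.1 28.2
plug axis at z-45 [-2.8  1. ] tilt deg [-0.1  1.1] res 0.97 75
```

```bash
python3 -m pendant '[0.02,0.015,0.0025,0,0,0,0, 0.02,0.035,0.006,0,0,0,0, 0.02,0.055,0.0095,0,0,0,0, 0.02,0.072,0.0123,0,0,0,0, 0.02,0.0797,0.0136,0,0,0,0]';  python3 -m pendant '[0.02,0,0,0,0,0,0, 0.02,0,0,0.01,0,0,0, 0.02,0,0,0.02,0,0,0, 0.02,0,0,0.03,0,0,0, 0.02,0,0,0.033,0,0,0]'; python3 -m pendant '[0.02,0,0,0,0,0,0, 0.02,0,0,0,0,0,0, 0.02,0,0,0,0,0,0, 0.02,0,0,0,0,0,0, 0.02,0,0,0,0,0,0]'
python3 - <<'E'
from neck import *
from held import cloud
for n in("wrist","side"):
    m,s,p,P,sat=neck(n)
    if n=="side": cv2.imwrite("pics/s4.png",cv2.resize(p[150:250,130:240],None,fx=5,fy=5,interpolation=2)[:,:,::-1])
e,P=cloud("wrist")
for z in(18.5,-23.5):
    Q=P[abs(P[:,2]-z)<3.5];print(e.round(1),len(Q),Q.min(0).round(1),Q.max(0).round(1))
E
```

```text
time: 6.32
ee_pos: [631.6, 165.3, 255.3]
tcp_rot: [0.991, 0.131, 0.001, -0.0]
wrist_force: [0.5, 0.0, -0.7]
width: 29.0
finger_force: 44.6
time: 6.73
ee_pos: [626.9, 165.0, 219.6]
tcp_rot: [0.991, 0.132, -0.002, -0.0]
wrist_force: [-0.3, -0.4, -1.9]
width: 28.9
finger_force: 44.6
time: 7.15
ee_pos: [629.7, 165.3, 222.9]
tcp_rot: [0.991, 0.132, 0.001, -0.0]
wrist_force: [-0.2, -0.9, -2.3]
width: 29.1
finger_force: 44.6
wrist t 7.15 ee [629.7 165.3 222.9] n 638 z 148.8 circ [631.4 164.1] 26.4 fit [629.6 163.3]
side t 7.2 ee [629.7 165.3 222.8] n 68 z 149.2 circ [623.8 167.1] 28.5 fit [626.  166.5]
[629.6 165.3 222.7] 2744 [-14.8 -17.5  15. ] [14.2 13.  20.4]
[629.6 165.3 222.7] 2157 [ -6.7 -27.5 -27. ] [ 26.8  24.7 -20. ]
```

View pics/s4.png

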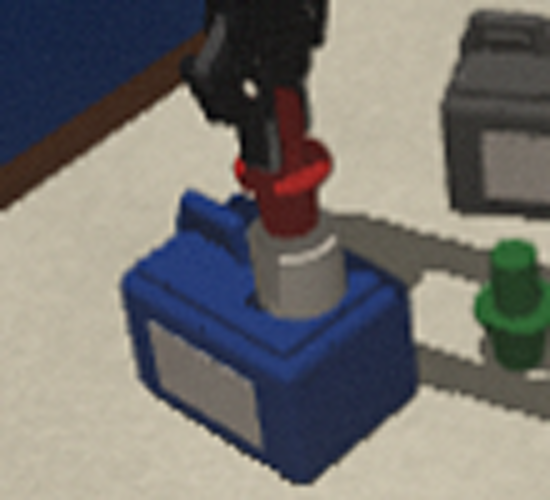

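The side view shows the foot just above the rim (285,235), about centred on the neck. I lower in stages and watch the force.

```bash
python3 -m pendant '[0.02,-0.001,0,0.004,0,0,0, 0.02,-0.001,0,0.008,0,0,0, 0.02,-0.001,0,0.012,0,0,0, 0.02,-0.001,0,0.016,0,0,0, 0.02,-0.001,0,0.02,0,0,0]'; python3 -m pendant '[0.02,0,0,0.003,0,0,0, 0.02,0,0,0.006,0,0,0, 0.02,0,0,0.009,0,0,0, 0.02,0,0,0.012,0,0,0, 0.02,0,0,0.012,0,0,0]'; python3 - <<'E'
from neck import *
for n in("side",):
    m,s,p,P,sat=neck(n)
from held import cloud
e,P=cloud("wrist")
for z in(18.5,-23.5):
    Q=P[abs(P[:,2]-z)<3.5];print(e.round(1),len(Q),Q.min(0).round(1),Q.max(0).round(1))
print(ctrl.observe()["wrist_force"],ctrl.observe()["moment"])
E
```

```text
time: 7.72
ee_pos: [628.2, 165.0, 201.6]
tcp_rot: [0.991, 0.132, -0.0, -0.0]
wrist_force: [-0.0, 0.1, -0.9]
width: 28.6
finger_force: 44.6
time: 8.13
ee_pos: [628.0, 164.9, 189.6]
tcp_rot: [0.991, 0.131, -0.001, -0.0]
wrist_force: [0.4, 0.8, -1.2]
width: 29.0
finger_force: 44.6
side t 8.13 ee [628.  164.9 189.6] n 43 z 149.5 circ [622.6 170.2] 25.2 fit [625.3 167.6]
[628.2 164.9 189.9] 2740 [-14.4 -17.1  15. ] [14.7 12.9 20.1]
[628.2 164.9 189.9] 2143 [ -7.2 -28.1 -26. ] [ 26.9  24.7 -20. ]
[-0.29637372 -0.1721884  -1.09492021] [-0.00191807 -0.00484182  0.07293386]
```

```bash
python3 -m pendant '[0.02,0,0,0.002,0,0,0, 0.02,0,0,0.004,0,0,0, 0.02,0,0,0.006,0,0,0, 0.02,0,0,0.008,0,0,0, 0.02,0,0,0.009,0,0,0]'; python3 -m pendant '[0.02,0,0,0,0,0,0, 0.02,0,0,0.0005,0,0,0, 0.02,0,0,0.001,0,0,0, 0.02,0,0,0.0015,0,0,0, 0.02,0,0,0.002,0,0,0]'
```

```text
time: 8.65
ee_pos: [628.2, 165.0, 181.0]
tcp_rot: [0.991, 0.132, -0.0, -0.0]
wrist_force: [0.9, -0.7, -0.7]
width: 28.8
finger_force: 44.6
time: 9.07
ee_pos: [628.5, 165.0, 179.4]
tcp_rot: [0.991, 0.132, 0.0, -0.0]
wrist_force: [-0.2, -0.1, -2.1]
width: 29.0
finger_force: 44.6
```

```bash
python3 -m pendant '[0.02,0,0,0.0005,0,0,0, 0.02,0,0,0.001,0,0,0, 0.02,0,0,0.001,0,0,0, 0.02,0,0,0.001,0,0,0, 0.02,0,0,0.001,0,0,0]'; python3 -m pendant '[0.02,0,0,0.0005,0,0,0, 0.02,0,0,0.001,0,0,0, 0.02,0,0,0.001,0,0,0, 0.02,0,0,0.001,0,0,0, 0.02,0,0,0.001,0,0,0]'
```

```text
time: 9.48
ee_pos: [628.4, 165.0, 178.4]
tcp_rot: [0.991, 0.132, 0.0, -0.0]
wrist_force: [-0.8, 0.5, -1.6]
width: 28.6
finger_force: 44.6
time: 9.9
ee_pos: [628.5, 165.1, 177.8]
tcp_rot: [0.991, 0.132, 0.0, -0.0]
wrist_force: [-1.6, 0.2, 4.7]
width: 28.7
finger_force: 45.1
```

Contact came at the expected seat height. I open slowly without moving the arm.

```bash
python3 -m pendant '[0.02,0,0,0.0003,0,0,0, 0.02,0,0,0.0003,0,0,0, 0.03,0,0,0.0003,0,0,0, 0.034,0,0,0.0003,0,0,0, 0.04,0,0,0.0003,0,0,0]'; python3 -m pendant '[0.05,0,0,0,0,0,0, 0.06,0,0,0,0,0,0, 0.06,0,0,0,0,0,0, 0.06,0,0,0,0,0,0, 0.06,0,0,0,0,0,0]'; python3 - <<'E'
from neck import *
m,s,p,P,sat=neck("side","x")
cv2.imwrite("pics/s5.png",cv2.resize(p[150:250,130:240],None,fx=5,fy=5,interpolation=2)[:,:,::-1])
from held import *
e,P=cloud("wrist");P=P+e
for z in(197,155):
    Q=P[abs(P[:,2]-z)<4]
    if len(Q)>30: a,r=plane(Q);Q=Q[r<1.5];a,r=plane(Q);print(len(Q),Q.min(0).round(1),Q.max(0).round(1),np.degrees(a[:2]).round(1),Q[:,2].mean().round(1))
E
```

```text
time: 10.32
ee_pos: [628.4, 164.9, 176.7]
tcp_rot: [0.991, 0.131, -0.0, -0.0]
wrist_force: [-0.4, 0.7, -0.1]
width: 40.1
finger_force: 0.0
time: 10.73
ee_pos: [628.4, 165.0, 177.0]
tcp_rot: [0.991, 0.132, -0.0, -0.0]
wrist_force: [-0.1, 0.3, 0.6]
width: 60.0
finger_force: 0.0
side t 10.73 ee [628.4 165.  177. ] n 22 z 147.7 circ [614.6 172.5] 24.9 fit [624.7 166.5]
2531 [614.3 148.8 194.1] [642.6 177.2 197.5] [-0.7 -0.2] 196.0
3019 [604.  135.8 152.7] [655.6 189.8 155.7] [ 0. -0.] 154.1
```

View pics/s5.png

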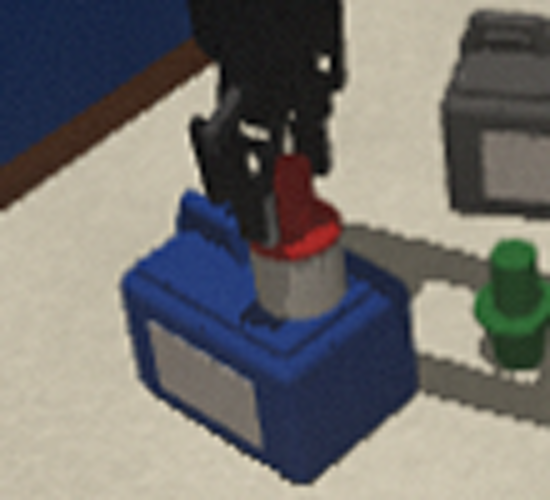

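The picture shows the stopper home, with its flange on the rim at (300,240). Its plane is level and the knob top reads 196 mm. I open fully and retreat straight up.

```bash
python3 -m pendant '[0.07,0,0,-0.005,0,0,0, 0.075,0,0,-0.012,0,0,0, 0.08,0,0,-0.025,0,0,0, 0.08,0,0,-0.045,0,0,0, 0.08,0,0,-0.07,0,0,0]'; python3 -m pendant '[0.08,0,0,-0.02,0,0,0, 0.08,0,0,-0.04,0,0,0, 0.08,0,0,-0.05,0,0,0, 0.08,0,0,-0.05,0,0,0, 0.08,0,0,-0.05,0,0,0]'; python3 - <<'E'
from held import *
e,P=cloud("wrist");P=P+e
for z in(197,155):
    Q=P[abs(P[:,2]-z)<4]; a,r=plane(Q);Q=Q[r<1.5];a,r=plane(Q);print(len(Q),Q.min(0).round(1),Q.max(0).round(1),np.degrees(a[:2]).round(1),Q[:,2].mean().round(1))
p,_=camera("side");cv2.imwrite("pics/s6.png",cv2.resize(p[100:310,60:340],None,fx=2.8,fy=2.8)[:,:,::-1])
E
```

```text
time: 11.25
ee_pos: [627.5, 164.9, 247.1]
tcp_rot: [0.991, 0.132, -0.001, -0.0]
wrist_force: [0.5, 0.5, 0.2]
width: 80.0
finger_force: 0.0
time: 11.67
ee_pos: [628.6, 165.0, 297.4]
tcp_rot: [0.991, 0.132, 0.001, -0.0]
wrist_force: [-0.7, -0.6, -0.9]
width: 79.9
finger_force: 0.0
801 [614.4 148.4 194.3] [642.4 177.8 197.5] [-0.4 -0.4] 196.0
1038 [604.3 136.4 152.6] [654.9 188.6 155.6] [-0.   0.1] 154.1
```

View pics/s6.png

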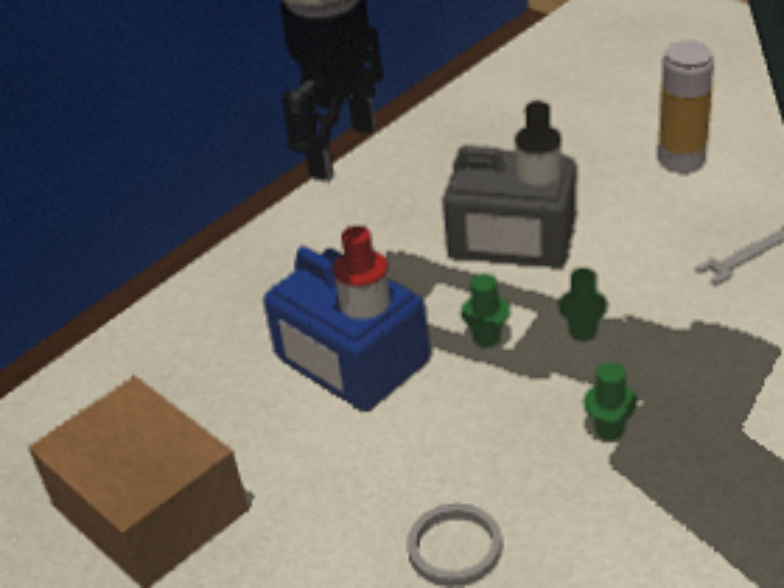

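The red stopper sits upright and home in the blue jug at (360,265). The gripper is clear at (325,130), and everything else is where it was.

```bash
python3 -c "
from bench import ctrl
print(ctrl.sign_off())"
```

```text
the job is handed in; nothing more can be done
None
```

The red stopper is fully home and upright in the blue jug's neck, with its flange resting on the rim; nothing else on the bench was disturbed, and the job was handed in at about 12 s.

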